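# Open the dust cover of the vial photometer

## Task

Two small grey photometers stand on the lab bench, both with their dust covers shut. On the one whose cover is a round disc, swing the cover aside on its pin, anticlockwise seen from above, by about a quarter turn so that the vial port is completely clear, and let go of it there. Leave the other photometer's rectangular cover shut.

Things in the scene. Friction and masses are not known exactly. Their poses are not given: they have to be found in the camera images.
- vial_knob (a point): Centre (half-way up) of the knob of the round cover: a plain white upright post, 14 mm in diameter, 26 mm tall, from 63 to 89 mm above the bench, 58 mm from the pin, moving with the cover. Nothing else within 15 cm of it is taller than 95 mm; nothing on the bench is taller than 205 mm.
- vial_pin (a point): The fixed vertical pin on which the round cover turns: a steel screw head 12 mm in diameter, this point at its top, 67 mm above the bench. The knob travels on a level circle of 58 mm radius about it. Pin and cover sit on the flat top (55 mm high) of a grey photometer, 210 x 110 mm, fixed to the bench.
- vial_cover (a joint): Angle of the round cover (white plate, top 63 mm above the bench, disc 46 mm wide centred 52 mm from the pin, over a 26 mm round port), rad. 0 is shut; it grows anticlockwise seen from above, to a stop at 1.9. Starts at 0 to 0.12. It turns lightly (about 0.5 N at the knob) and stays where it is left; the port is completely clear from 0.75 on.
- cuvette_cover (a joint): Angle of the rectangular cover (30 x 46 mm, same arm, knob and material) of the other photometer, which looks alike and stands on the other side of the bench, at least 30 cm away centre to centre, rad. 0 is shut, grows anticlockwise. Starts at 0 to 0.05 and has to be left shut.
There are look-alikes about, which are no part of the job. Leave any yellow look-alike of the part that bears vial_knob alone.

How it is judged:
By the outcome, as a careful person would: the job done as asked, in the order asked, and still so for the second after the job is handed in, with the robot touching nothing.
It also fails if it takes over 38 s, if anything falls off the work surface, if the arm or the gripper's body presses on something with over 40 N, if the wrist force passes 120 N, or if a joint passes its speed limit or range.

## Robot

A 7-joint arm with a two-finger parallel gripper is mounted at the origin on the work surface. World frame = base frame: x ahead of the robot, y to its left, z up, the work surface at z = 0. Lengths are in m, angles in rad, forces in N, time in s.
With the tool pointing down it reaches from about 0.4 to 0.85 m from the base axis. Payload 10.4 kg.
Tool frame: the origin (TCP) lies at the very end of the fingers, on their centre line; the grasp point (between the pads) lies 19 mm behind it; z points along the fingers, y is the line along which they close (so a half turn about z gives the same grasp; the last joint's range is limited). The gripper opens to 87 mm and grips with 3 to 60 N. Pads are 19 mm wide; open, the fingers measure 117 mm over their backs; the gripper's body (75 mm by 190 mm) begins 51 mm behind the grasp point.
Start: joints at [1.314, 0.332, -0.065, 1.46, 0.022, 1.35, -0.088], TCP at [0.145, -0.608, 0.223] pointing down, gripper open.
Joint ranges: [-2.6, 2.6], [-0.5, 2.12], [-1.47, 1.34], [0.16, 2.42], [-1.27, 4.41], [0.06, 2.06], [-2.6, 2.6]. Speed limits (rad/s): [2.22, 2.22, 2.79, 2.79, 3.14, 3.14, 3.14].

## Interface

Orientations are given as a unit quaternion [x, y, z, w].
In Python, from bench import r gives the robot as it stands.
- The arm moves only by the shell command python3 -m crank 'ROWS' [FORCE]. ROWS is JSON, a list that holds one entry, the list of rows, each a list of 5 numbers: the shift along the tool's x, y, z in mm, then the turn about the tool's z in degrees, then the opening, from -1 (shut) to 1 (fully open). A call has 1 to 20 rows; each row is the pose to reach, as a shift and turn from the pose commanded when the call began, along the tool's axes at that moment; what a row does not reach only later rows make up. A row lasts 1/10 s, in which the tool goes at most 50 mm and 8.59 degrees, less where a joint would pass 70% of its speed; a pose out of reach is approached as far as the arm can. A call with a gripper value outside its range is refused whole. The fingers move at their own pace and stop on an object; FORCE is the grip in N (left out, the last holds). Time passes only in rows, so rows that repeat a pose let the fingers close. It gives the time, the measured TCP pose, the force, the opening and the grip force at its end, in the units of the state.
- r.read_state(): the state, without advancing time (a new reading comes with each control period).
- r.camera(name): name is "side" or "top" or "wrist"; returns a dict with "image" (384x512x3 uint8, red, green, blue), "vfov" (degrees; the focal length in pixels is half the picture's height over the tangent of half this angle, whatever the lens; pixels are square), "cx", "cy" (the principal point, pixels), "k1" (the pictures are not rectified: a ray, as slopes to the right and down, at radius r is drawn at 1 + k1 r^2 times it, then the intrinsics apply), "eye" and "attitude" of the camera in the world. Camera axes: x right, y down, z forward; pixel columns grow to the right and rows downward; lengths in m; the calibration is good to about 2 mm. A picture is of the moment at which its call begins. There is no depth.
- r.close_job(): hands the job in; it is judged then, once.
The state is a dict: "time": time; "joint_positions": joint angles; "joint_vel": joint speeds; "joint_torque": joint torques, N m; "ee_pos": TCP position; "eef_rot": TCP orientation; "ft_force": force on the tool from outside, world axes, zero at the start; "torque": the same for the moment, N m; "width": finger opening in m; "grip_force": force on a finger pad.
Only numpy, scipy, OpenCV 4.12 (cv2) and the standard library are available. Lean on these libraries where they do the work, as an engineer would, in place of code of your own. Each camera call takes 0.05 s, during which the arm holds its last target. There are 200 camera calls.

## Working session

There is one attempt and no reset: what is moved stays moved. The work goes in short steps, Python scripts to look and compute and a shell command to move; the robot and the scene stay as the last step left them, time stands still between calls to the robot, and variables do not carry over. Pictures are saved under pics/ and viewed, at most 10 in all, crops included, and the job is handed in when it is done.

```bash
mkdir -p pics
python3 - <<'E'
from bench import r
import cv2,pickle
d={}
for n in("top","side"):
    c=r.camera(n);d[n]=c;cv2.imwrite(f"pics/{n}0.png",c["image"][:,:,::-1])
    print(n,{k:v for k,v in c.items() if k!="image"})
pickle.dump(d,open("c0.pkl","wb"))
print(r.read_state())
E
```

```text
top {'vfov': 44.85755976854368, 'cx': 257.04380848353674, 'cy': 200.65622286324793, 'k1': 0.0005603680846855708, 'eye': array([0.18626089, 0.04356733, 1.28733644]), 'attitude': array([-0.69326423,  0.71442173, -0.06558069,  0.06845054])}
side {'vfov': 55.68509287933877, 'cx': 255.22205591066202, 'cy': 194.28151462876988, 'k1': -0.06932429216317054, 'eye': array([0.24147983, 0.70642469, 0.51262992]), 'attitude': array([-0.11711473,  0.86821956, -0.4778823 ,  0.06408939])}
{'time': 0.1, 'joint_positions': array([ 1.31441779,  0.33281202, -0.06467332,  1.46087624,  0.02159086,
        1.34988854, -0.08852439]), 'joint_vel': array([-7.84569242e-05, -2.44329554e-03, -1.71822932e-03, -2.44109551e-03,
       -9.36580204e-04, -1.01603729e-03,  5.32233403e-04]), 'joint_torque': array([ 1.07742184e-03, -6.24548507e+01,  2.43781786e-02, -3.90717065e+01,
       -6.15378865e-02,  3.66410811e-02,  9.31879981e-05]), 'ee_pos': array([ 0.14468647, -0.60766012,  0.22182231]), 'eef_rot': array([ 9.93177884e-01,  1.16607356e-01, -1.04062746e-04, -6.36196135e-04]), 'ft_force': array([-0.66482976,  0.10547372,  0.17312962]), 'torque': array([0.02176594, 0.01971474, 0.04879005]), 'grip_force': 0.0, 'width': 0.08691049283549904}
```

View pics/top0.png

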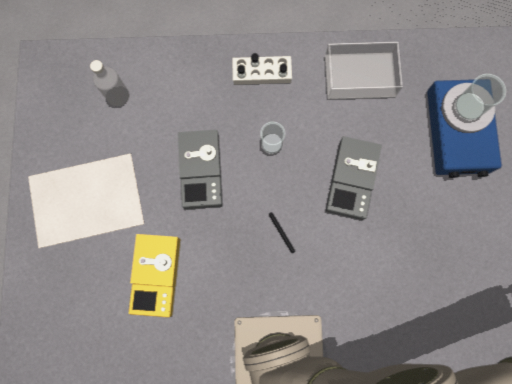

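View pics/side0.png

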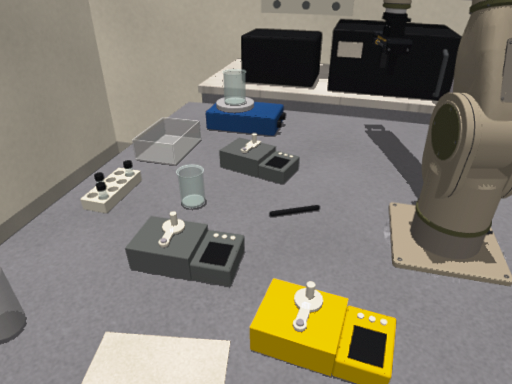

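The top view shows the grey round-cover photometer near (200,165), with its pin at about (189,155) and disc and knob at about (207,153). The rectangular one is near (357,175), and the yellow look-alike near (155,275). In the side view the target knob is at about (173,217). Next I'll measure the positions.

```bash
cat > h.py <<'E'
import numpy as np,cv2
from scipy.spatial.transform import Rotation as R
def K(c):
    f=c["image"].shape[0]/2/np.tan(np.radians(c["vfov"]/2))
    return np.array([[f,0,c["cx"]],[0,f,c["cy"]],[0,0,1.]]),np.array([c["k1"],0,0,0,0])
def ray(c,p):
    k,d=K(c);s=cv2.undistortPoints(np.array([[p]],float),k,d)[0,0]
    return R.from_quat(c["attitude"]).apply([*s,1])
def plane(c,p,z):
    v=ray(c,p);return c["eye"]+v*(z-c["eye"][2])/v[2]
def proj(c,P):
    k,d=K(c);q=R.from_quat(c["attitude"]).inv().apply(np.array(P)-c["eye"])
    return cv2.projectPoints(q.reshape(1,1,3),np.zeros(3),np.zeros(3),k,d)[0].ravel()
def crop(c,x,y,w,h,s,f):
    cv2.imwrite(f,cv2.resize(c["image"][y:y+h,x:x+w,::-1],None,fx=s,fy=s,interpolation=cv2.INTER_CUBIC))
E
python3 - <<'E'
import pickle,numpy as np,cv2
from h import *
d=pickle.load(open("c0.pkl","rb"))
a=d["top"]["image"][135:180,175:225,::-1];b=d["side"]["image"][195:265,130:225,::-1]
o=np.zeros((560,790,3),np.uint8)
A=cv2.resize(a,None,fx=7,fy=7,interpolation=cv2.INTER_CUBIC);B=cv2.resize(b,None,fx=4.5,fy=4.5,interpolation=cv2.INTER_CUBIC)
o[:A.shape[0],:350]=A;o[:B.shape[0],355:355+B.shape[1]]=B;cv2.imwrite("pics/z.png",o)
g=cv2.cvtColor(d["top"]["image"],cv2.COLOR_RGB2GRAY)
for t in (150,200):
  n,l,s,c=cv2.connectedComponentsWithStats((g>t).astype(np.uint8))
  for i in range(1,n):
    if 175<c[i][0]<225 and 130<c[i][1]<210:print(t,s[i],c[i])
E
```

```text
150 [184 144  32  17 328] [202.04878049 152.6554878 ]
150 [211 182   5   5  20] [213.05 184.1 ]
150 [211 189   6   5  22] [213.5        190.72727273]
150 [212 195   5   5  21] [214. 197.]
200 [185 145  31  16 256] [202.98828125 152.5546875 ]
200 [212 183   4   3  10] [213.2 184. ]
200 [212 190   4   3  10] [213.5 190.8]
200 [213 196   3   3   9] [214. 197.]
```

View pics/z.png

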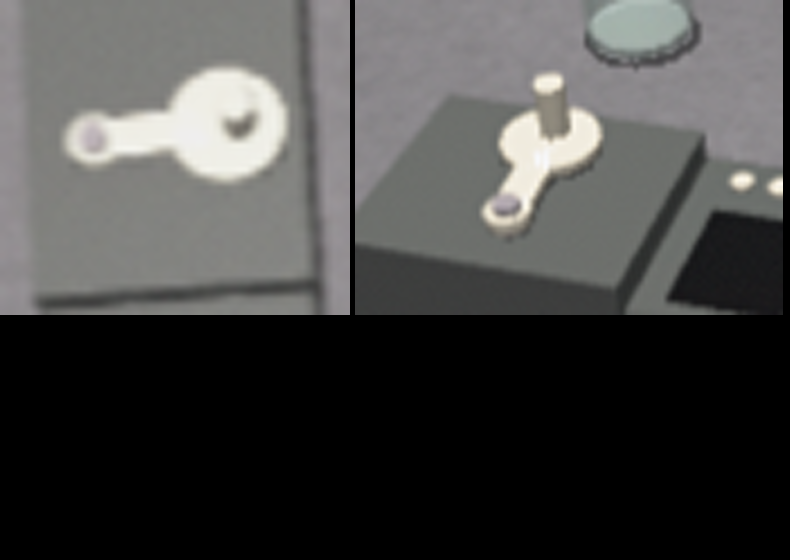

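The crops put the target pin at top px (188.0,154.3) and side px (163.2,240.2). The disc centre is at top px (207.3,152.3), and the knob top at side px (172.5,212.8).

Run:
```python
import pickle
from h import *
d=pickle.load(open("c0.pkl","rb"));t,s=d["top"],d["side"]
P=plane(t,(188.0,154.3),.067);D=plane(t,(207.3,152.3),.063)
P2=plane(s,(163.2,240.2),.067);K2=plane(s,(172.5,212.8),.089);D2=plane(s,(173.2,225.7),.063)
print(P,P2,D,D2,K2)
for p,q in((P,D),(P2,D2),(P2,K2)):
    v=(q-p)[:2];a=np.degrees(np.arctan2(v[1],v[0]));print(np.hypot(*v),a,p[:2]+.058*v/np.hypot(*v))
for n,px in dict(bottle=(97,67),tubes=(262,70),glass=(272,138),rect=(365,164),yel=(157,262)).items():print(n,plane(t,px,.07))
for k in ("eef_rot",):
  from bench import r
  st=r.read_state();print(R.from_quat(st[k]).as_matrix().round(3))
```

```text
[0.55522048 0.22943954 0.067     ] [0.55404791 0.23348252 0.067     ] [0.56045305 0.17718879 0.063     ] [0.55875001 0.18174071 0.063     ] [0.56099802 0.17323647 0.089     ]
0.052512099192792455 -84.28127210508188 [0.56099989 0.17172821]
0.05195502554618582 -84.80744842160092 [0.5592971  0.17572054]
0.06064561303794231 -83.41933689612814 [0.56069482 0.17586465]
bottle [0.81876489 0.48605713 0.07      ]
tubes [0.79434927 0.02009053 0.07      ]
glass [ 0.59338497 -0.00095724  0.07      ]
rect [ 0.51204659 -0.24939672  0.07      ]
yel [0.26570473 0.3101176  0.07      ]
[[ 0.973  0.232 -0.   ]
 [ 0.232 -0.973  0.001]
 [-0.    -0.001 -1.   ]]
```

```bash
python3 -m crank '[[[0,0,-40,0,1],[20,0,-80,-4,1],[60,-10,-80,-8,1],[100,-20,-80,-14,1],[140,-35,-80,-20,1],[180,-45,-80,-26,1],[225,-58,-80,-32,1],[265,-85,-80,-38,1],[310,-115,-80,-44,1],[350,-145,-80,-50,1],[390,-180,-80,-55,1],[415,-215,-80,-60,1],[440,-255,-80,-64,1],[460,-295,-80,-68,1],[480,-335,-80,-72,1],[500,-375,-80,-76,1],[515,-415,-80,-80,1],[530,-455,-80,-82,1],[540,-480,-80,-82,1],[540,-480,-80,-82,1]]]' 5
python3 - <<'E'
from bench import r
from h import *
s=r.read_state();m=R.from_quat(s["eef_rot"]).as_matrix();k=np.array([.560,.174,.2])
print(m.round(3),s["joint_positions"].round(2),s["time"],1000*m.T@(k-s["ee_pos"]))
E
```

```text
time: 2.1
ee_pos: [0.5588, -0.0108, 0.3025]
eef_rot: [0.67, 0.742, 0.001, -0.001]
ft_force: [-0.0, 0.5, 0.1]
width: 0.087
grip_force: 0.0
[[-0.101  0.995 -0.   ]
 [ 0.995  0.101  0.002]
 [ 0.002  0.    -1.   ]] [ 0.52  0.22 -0.68  1.48  0.13  1.49 -0.06] 2.1 [183.60146694  19.85618476 102.77288968]
```

```bash
python3 -m crank '[[[40,4,0,0,1],[80,8,20,0,1],[120,13,40,0,1],[160,17,80,0,1],[184,20,120,0,1],[184,20,150,0,1],[184,20,150,0,1],[184,20,150,0,1]]]' 5
python3 - <<'E'
from bench import r
from h import *
import pickle
c={n:r.camera(n) for n in("wrist","side")};pickle.dump(c,open("c1.pkl","wb"))
o=np.hstack([c[n]["image"][:,:,::-1] for n in c]);cv2.imwrite("pics/w1.png",cv2.resize(o,(800,300),interpolation=cv2.INTER_AREA))
w=c["wrist"];print(w["eye"],proj(w,[.560,.174,.089]),proj(w,[.5545,.2315,.067]))
E
```

```text
time: 2.9
ee_pos: [0.5619, 0.1679, 0.1531]
eef_rot: [0.674, 0.739, -0.0, -0.0]
ft_force: [-0.5, -0.4, 0.5]
width: 0.0873
grip_force: 0.0
[0.55528424 0.24697094 0.31543578] [251.14099976 197.82296978] [251.07741606 120.69804178]
```

View pics/w1.png

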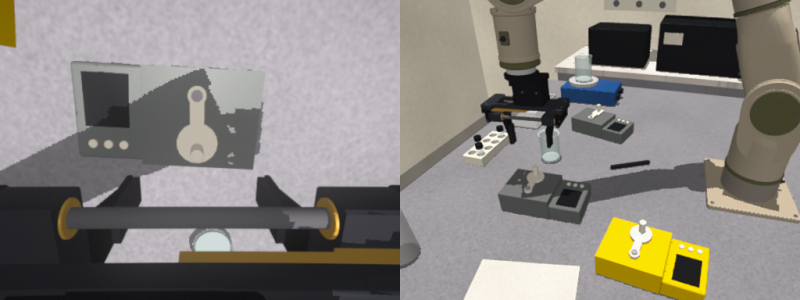

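The wrist view shows the pin at full-resolution px (251,123) and the knob top at about (252,191), within a few mm of the predictions. The gripper straddles the knob.

Run:
```python
from bench import r
from h import *
import pickle
w=pickle.load(open("c1.pkl","rb"))["wrist"]
p=plane(w,(251,123),.067);k=plane(w,(252,191),.089);print(p,k,np.hypot(*(k-p)[:2]))
s=r.read_state();m=R.from_quat(s["eef_rot"]).as_matrix();print(s["ee_pos"],m.round(3),1000*m.T@(np.array([.560,.174,.073])-s["ee_pos"]))
```

```text
[0.55460157 0.22970523 0.067     ] [0.56015791 0.17964164 0.089     ] 0.05037097622701227
[0.56291943 0.16825559 0.15466812] [[-0.092  0.996  0.003]
 [ 0.996  0.092  0.   ]
 [-0.     0.003 -1.   ]] [ 5.99154299 -2.60420503 81.66102462]
```

```bash
python3 -m crank '[[[3,-1,20,0,1],[6,-3,45,0,1],[6,-3,65,0,1],[6,-3,77,0,1],[6,-3,84,0,1],[6,-3,84,0,1],[6,-3,84,0,-1],[6,-3,84,0,-1],[6,-3,84,0,-1],[6,-3,84,0,-1],[6,-3,84,0,-1],[6,-3,84,0,-1],[6,-3,84,0,-1],[6,-3,84,0,-1],[6,-3,84,0,-1],[6,-3,84,0,-1]]]' 5
python3 - <<'E'
from bench import r
from h import *
s=r.read_state();m=R.from_quat(s["eef_rot"]).as_matrix();print(s["ee_pos"],m.round(3))
P=np.array([.5546,.231]);k=s["ee_pos"][:2];v=k-P;a0=np.arctan2(v[1],v[0]);print(np.hypot(*v),np.degrees(a0))
rad=.058;a0=np.arctan2(*(v[::-1]))
for i in range(0,91,6):
    a=a0+np.radians(i);d=P+rad*np.array([np.cos(a),np.sin(a)])-(P+rad*np.array([np.cos(a0),np.sin(a0)]))
    print(i,(1000*m.T@[*d,0]).round(1)[:2])
E
```

```text
time: 4.6
ee_pos: [0.558, 0.1748, 0.0685]
eef_rot: [0.673, 0.74, 0.0, 0.0]
ft_force: [1.5, -0.1, 0.0]
width: 0.0148
grip_force: 0.3
[0.55803126 0.17477584 0.06853229] [[-0.094  0.996  0.   ]
 [ 0.996  0.094 -0.   ]
 [-0.     0.    -1.   ]]
0.05632876371678718 -86.50766733277948
0 [0. 0.]
6 [0.1 6.1]
12 [ 0.9 12.1]
18 [ 2.2 18. ]
24 [ 4.2 23.7]
30 [ 6.8 29.2]
36 [ 9.9 34.4]
42 [13.6 39.3]
48 [17.7 43.7]
54 [22.3 47.7]
60 [27.3 51.2]
66 [32.6 54.1]
72 [38.2 56.5]
78 [44.  58.2]
84 [50.  59.4]
90 [56.  59.9]
```

```bash
python3 -m crank '[[[0,0,0,0,-1],[0,0,0,0,-1],[0,6,0,-6,-1],[1,12,0,-12,-1],[2,18,0,-18,-1],[4,24,0,-24,-1],[7,29,0,-30,-1],[10,34,0,-36,-1],[14,39,0,-42,-1],[18,44,0,-48,-1],[22,48,0,-54,-1],[27,51,0,-60,-1],[33,54,0,-66,-1],[38,56,0,-72,-1],[44,58,0,-78,-1],[50,59,0,-84,-1],[53,60,0,-87,-1],[53,60,0,-87,-1],[53,60,0,-87,-1]]]' 5
python3 - <<'E'
from bench import r
from h import *
import pickle
c={n:r.camera(n) for n in("top","side")};pickle.dump(c,open("c2.pkl","wb"))
t=cv2.resize(c["top"]["image"][105:225,140:300],(400,300));s=cv2.resize(c["side"]["image"][150:300,90:290],(400,300))
cv2.imwrite("pics/m2.png",np.hstack([t,s])[:,:,::-1]);print(r.read_state()["joint_positions"])
E
```

```text
time: 6.5
ee_pos: [0.6111, 0.2339, 0.0681]
eef_rot: [-0.022, 1.0, -0.0, -0.002]
ft_force: [-7.0, -1.0, 2.5]
width: 0.0139
grip_force: 5.0
[ 0.22241272  0.72223918 -0.95366824  1.50301705  0.60584485  1.23585069
  0.7972499 ]
```

View pics/m2.png

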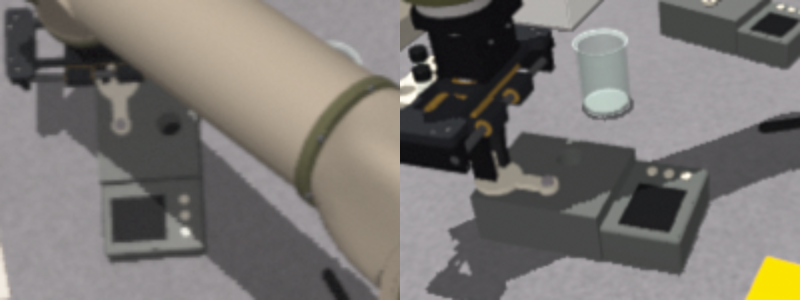

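The cover has turned about 88° and the dark port is clear at crop px (170,123) in the top view. The knob is still gripped. I'll open the gripper, move up and back away.

```bash
python3 -m crank '[[[0,0,0,0,0],[0,0,0,0,0],[0,0,0,0,0],[0,0,0,0,0],[0,0,0,0,0],[0,0,-10,0,0],[0,0,-30,0,0],[0,0,-60,0,0],[0,0,-100,0,0],[0,0,-150,0,0],[0,0,-190,0,0],[0,-50,-190,0,0],[0,-100,-190,0,0],[0,-140,-190,0,0],[0,-140,-190,0,0],[0,-140,-190,0,0]]]' 5
python3 - <<'E'
from bench import r
from h import *
c={n:r.camera(n) for n in("top","side")}
t=cv2.resize(c["top"]["image"][105:225,140:300],(400,300));s=cv2.resize(c["side"]["image"][110:300,90:343],(400,300))
cv2.imwrite("pics/m3.png",np.hstack([t,s])[:,:,::-1])
E
```

```text
time: 8.2
ee_pos: [0.6187, 0.0923, 0.2592]
eef_rot: [-0.02, 1.0, -0.0, 0.0]
ft_force: [0.2, 0.4, -0.0]
width: 0.043
grip_force: 0.0
```

View pics/m3.png

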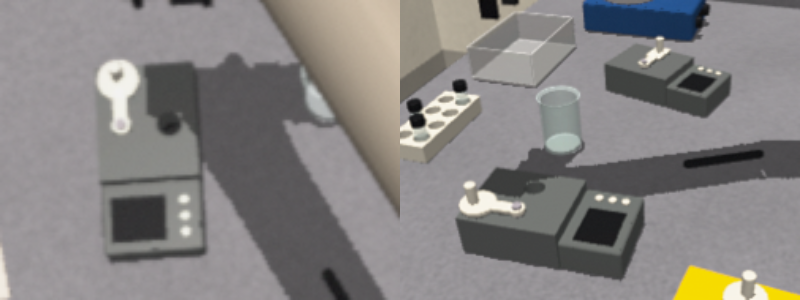

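The round cover points straight ahead with its disc at crop px (118,80), about a quarter turn. The port at (170,123) is clear, the rectangular cover is still shut, and the gripper is well away.

```bash
python3 -c "
from bench import r
print(r.close_job())"
```

```text
the job is handed in; nothing more can be done
None
```

The round cover is swung anticlockwise by about a quarter turn and released with its vial port clear, the rectangular cover was left shut, and the job was handed in at about 8 s.

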